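# Stack the matching handled tray on the walnut tray

## Task

Of the two trays with a handle, pick up by its handle the one with the same oblong outline as the open walnut tray, whose pegs match its corner pockets, and stack it on that tray. Lower it, still held, until all four pegs are in their pockets and it sits level and fully home, then let go and move clear. Leave the other handled tray alone and do not shove the walnut tray about.

Things in the scene. Friction and masses are not known exactly. Their poses are not given: they have to be found in the camera images.
- pocket_tray: Lower tray: open, light wood, no handle, three walnuts in it below the rim; outside 190 (x) x 140 (y) x 50 mm high, 0.9 kg, loose on the worktop. In each corner a square pocket open at the top, 38 x 38 inside, 44 deep, centred at x = +-70, y = +-45; the walnuts lie outside the pockets. Origin: centre of the underside, z up.
- oblong_tray: Matching handled tray: light wood, 0.26-0.49 kg, 190 (x) x 140 (y) mm, walls up to z = 50, on four round pegs (14 thick, 20 long) at x = +-70, y = +-45. Origin: centre between the peg tips (worktop level), z up. Seated, its floor (underside z = 20) rests on the lower tray's rim, origin 30 above the lower's; a half turn fits too; pegs have 12 mm play each way.
- oblong_handle (a point): Middle of the oblong tray's handle, 85 mm above the tray's origin: a straight wooden rail along the tray's x, 16 wide (y) and 18 high, free all round over x = -75..75. Axes as the tray's. Gripped here across its 16 mm, the tray hangs level.
- square_tray: Handled tray that does not match, to be left alone: same build but square, 140 x 140 mm, pegs at x = +-45, y = +-45, handle top 94 high. Origin: centre between the peg tips. Which of the three trays stands left, middle or right varies. A wall cabinet hangs 0.6 m above the worktop behind them (x over about 0.6 m): keep the wrist low or to the near side.

How it is judged (in metres and radians):
On the way, in this order (a step that is already met when the one before it is completed fails the run):
1. the oblong tray is held by the robot clear above the walnut tray, roughly over it (within 60 mm) (z of oblong_tray in the frame of pocket_tray above 0.055 m and horizontal distance between oblong_tray and pocket_tray below 0.06 m and contact force between the fingers and oblong_tray above 0.5 N), for 0.1 s.
2. still held, its pegs are at least 5 mm down in the pockets (z of oblong_tray in the frame of pocket_tray below 0.045 m and horizontal distance between oblong_tray and pocket_tray below 0.022 m and contact force between the fingers and oblong_tray above 0.5 N), for 0.05 s.
At the end, for the whole second after the job is handed in: The oblong tray rests on the walnut tray with all four pegs in the pockets: its origin 25 to 35 mm above and within 20 mm sideways of the walnut tray's, long sides parallel within 0.2 rad, both trays level within 0.06 rad, the walnut tray on the worktop, all at rest (z of oblong_tray in the frame of pocket_tray between 0.025 and 0.035 m and horizontal distance between oblong_tray and pocket_tray below 0.02 m and angle between the x axis of oblong_tray and the x axis of pocket_tray, either way round below 0.2 rad and angle between each of oblong_tray, pocket_tray's own z axis and vertical below 0.06 rad and height (world z) of pocket_tray below 0.01 m and linear speed of each of oblong_tray, pocket_tray below 0.02 m/s); the robot touches nothing.
It fails at once if the square tray is moved by more than 30 mm (distance of square_tray from where it was at the start of the episode above 0.03 m).
It fails at once if the walnut tray is moved by more than 50 mm (distance of pocket_tray from where it was at the start of the episode above 0.05 m).
It also fails if it takes over 51 s, if anything falls off the work surface, if the arm or the gripper's body presses on something with over 40 N, if the wrist force passes 120 N, or if a joint passes its speed limit or range.

## Robot

A 6-joint arm with a two-finger parallel gripper is mounted at the origin on a cart in front of the work surface, level with it; the furniture and walls round the work are solid. World frame = base frame: x ahead of the robot, y to its left, z up, the work surface at z = 0. Lengths are in mm, angles in degrees, forces in N, time in s.
With the tool pointing down it reaches from about 300 to 850 mm from the base axis. Payload 4.2 kg.
Tool frame: the origin (TCP) lies midway between the tips of the shut fingers; the grasp point (between the pads) lies 19 mm behind it; z points along the fingers, y is the line along which they close (so a half turn about z gives the same grasp; the last joint's range is limited). The gripper opens to 91 mm and grips with 3 to 60 N. Pads are 32 mm wide; open, the fingers measure 118 mm over their backs; the gripper's body (76 mm by 178 mm) begins 60 mm behind the grasp point.
Start: joints at [-67.724, 18.312, 89.639, -0, 72.044, -1.146], TCP at [228.572, -527.634, 213.976] pointing down, gripper open.
Joint ranges: [-177.97, 177.97], [-48.28, 115.42], [12.27, 149.76], [-77.06, 257.06], [2.81, 150.46], [-146.56, 146.56]. Speed limits (degrees/s): [147.25, 147.25, 180, 180, 180, 180].

## Interface

Orientations are given as [roll, pitch, yaw] about the fixed x, y, z axes, in that order (R = Rz(yaw) Ry(pitch) Rx(roll)).
In Python, from workcell import env gives the robot as it stands.
- The arm moves only by the shell command python3 -m jog 'ROWS' [FORCE]. ROWS is a JSON object of lists of equal length, an entry for each row: "jaw": the finger opening in mm, from 0 to 91.2; "slide": the shift along the tool's x, y, z in units of 30 mm (1.0 is 30 mm), a list of three; "spin": the turn about the tool's z in units of 8 degrees (1.0 is 8 degrees). In form: {"jaw": [jaw, ...], "slide": [[dx, dy, dz], ...], "spin": [spin, ...]}. A call has 1 to 10 rows; each row shifts and turns the commanded pose from where the row before left it, along the tool's axes as they then stand; what a row does not reach is not made up. A row lasts 1/10 s, in which the tool goes at most 50 mm and 8.59 degrees, less where a joint would pass 70% of its speed; a pose out of reach is approached as far as the arm can. A call is refused whole if a number of a shift passes 1 or a number of a turn 1, either way. A call with a gripper value outside its range is refused whole. The fingers move at their own pace and stop on an object; FORCE is the grip in N (left out, the last holds). Time passes only in rows, so rows that do not move let the fingers close. It gives the time, the measured TCP pose, the force, the opening and the grip force at its end, in the units of the state.
- env.state(): the state, without advancing time (a new reading comes with each control period).
- env.grab_frame(name): name is "side" or "top" or "wrist"; returns the picture (384x512x3 uint8, red, green, blue); there is no depth.
- env.camera_model(name): a dict with "fx", "fy", "cx", "cy" (pixels), "camera_from_world" (4x4, takes a point from world to camera coordinates). Camera axes: x right, y up, looking along -z (the intrinsics and any distortion apply to the point x, -y, -z); pixel columns grow to the right and rows downward; lengths in mm; the calibration is good to about 2 mm. A picture is of the moment at which its call begins: read the wrist's pose just before it. camera_model takes no time and is no camera call; for the wrist camera it gives the pose at the moment of the call.
- env.job_done(): hands the job in; it is judged then, once.
The state is a dict: "time_s": time; "qpos": joint angles; "qvel": joint speeds; "effort": joint torques, N m; "ee_pos": TCP position; "ee_rot": TCP orientation; "force": force on the tool from outside, world axes, zero at the start; "torque": the same for the moment, N m; "gripper_width": finger opening in mm; "gripper_force": force on a finger pad.
Only numpy, scipy, OpenCV 4.12 (cv2) and the standard library are available. Lean on these libraries where they do the work, as an engineer would, in place of code of your own. Each camera call takes 0.05 s, during which the arm holds its last target. There are 200 camera calls.

## Working session

There is one attempt and no reset: what is moved stays moved. The work goes in short steps, Python scripts to look and compute and a shell command to move; the robot and the scene stay as the last step left them, time stands still between calls to the robot, and variables do not carry over. Pictures are saved under pics/ and viewed, at most 10 in all, crops included, and the job is handed in when it is done.

```bash
mkdir -p pics; python3 - <<'E'
from workcell import env
import cv2,numpy as np
for n in ("top","side"):
    im=env.grab_frame(n); cv2.imwrite(f"pics/{n}0.png",cv2.resize(im[:,:,::-1],(800,600),interpolation=cv2.INTER_CUBIC))
    m=env.camera_model(n); print({k:(np.round(v,3).tolist()) for k,v in m.items() if not isinstance(v,str)})
s=env.state();print(s["time_s"],s["ee_pos"],s["ee_rot"],s["gripper_width"])
E
```

```text
{'fx': 376.26, 'fy': 376.26, 'cx': 257.135, 'cy': 193.704, 'camera_from_world': [[0.011, -0.999, 0.031, -16.605], [0.997, 0.013, 0.077, -501.356], [-0.077, 0.03, 0.997, -1028.097], [0.0, 0.0, 0.0, 1.0]]}
{'fx': 379.457, 'fy': 379.457, 'cx': 249.369, 'cy': 193.53, 'camera_from_world': [[-0.987, -0.159, 0.021, 503.851], [0.124, -0.672, 0.73, -106.316], [-0.101, 0.723, 0.683, -1008.687], [0.0, 0.0, 0.0, 1.0]]}
0.1 [ 228.39364271 -527.19625511  213.20482552] [-1.79907505e+02 -2.33429544e-03  2.34230083e+01] 91.19546840903166
```

View pics/top0.png

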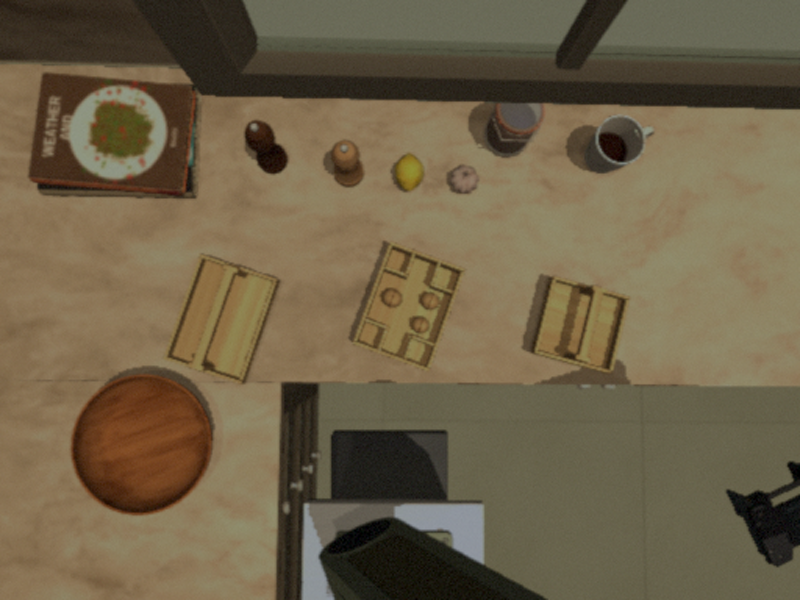

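View pics/side0.png

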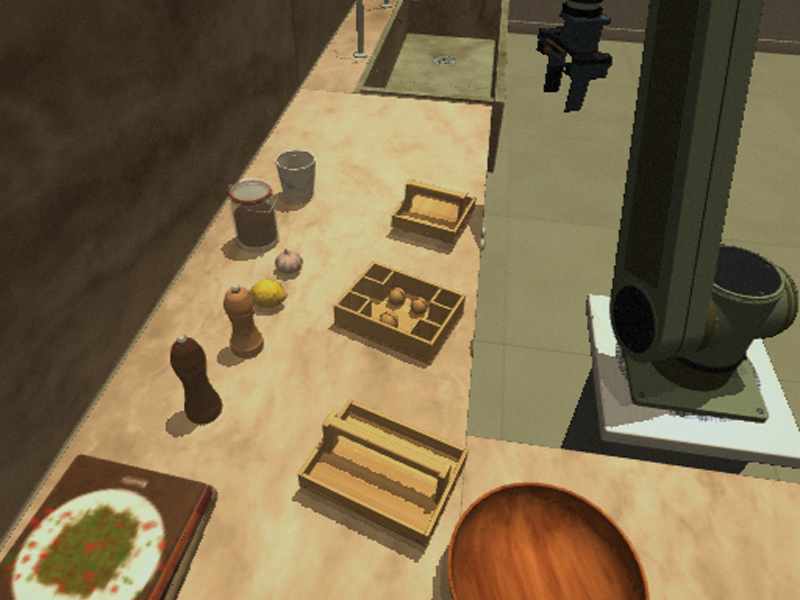

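The oblong tray is on the left, with its rim corners near (203,256), (279,277), (243,381) and (167,360). The walnut tray is in the middle and the square tray on the right. I'll enlarge a crop to read the corners.

```bash
python3 - <<'E'
import cv2
from workcell import env
im=env.grab_frame("top")[148:252,100:304,::-1]
cv2.imwrite("pics/crop1.png",cv2.resize(im,None,fx=3.9,fy=3.9,interpolation=cv2.INTER_CUBIC))
E
```

```text
(no output)
```

View pics/crop1.png

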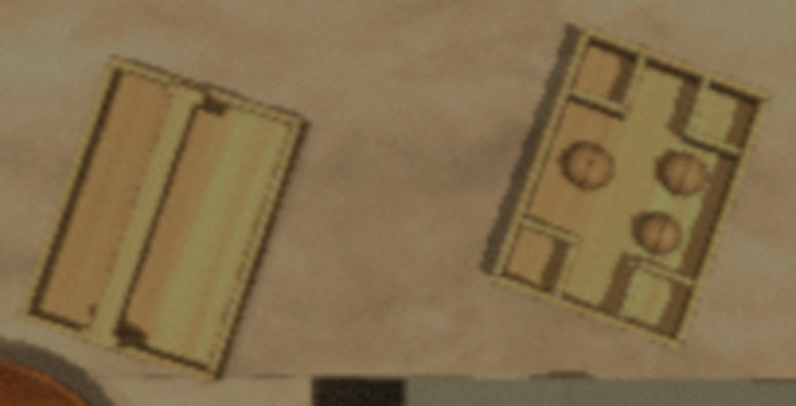

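The crop gives these rim corners. Oblong tray: (112,60), (307,120), (217,377), (25,315). Walnut tray: (578,30), (767,96), (680,345), (493,276). The handle axis runs from about (187,92) to (103,340).

```bash
cat > h.py <<'E'
import numpy as np
from scipy.optimize import least_squares
from workcell import env
def proj(P,m):
    c=(m["camera_from_world"]@np.c_[P,np.ones(len(P))].T).T
    return np.c_[m["cx"]+m["fx"]*c[:,0]/-c[:,2], m["cy"]-m["fy"]*c[:,1]/-c[:,2]]
def ray(uv,z,m):
    T=np.linalg.inv(m["camera_from_world"]);d=T[:3,:3]@[(uv[0]-m["cx"])/m["fx"],-(uv[1]-m["cy"])/m["fy"],-1]
    o=T[:3,3];return o+d*(z-o[2])/d[2]
def fit(uv,loc,m,x0):
    def w(p):
        c,s=np.cos(p[2]),np.sin(p[2]);return np.c_[p[0]+c*loc[:,0]-s*loc[:,1],p[1]+s*loc[:,0]+c*loc[:,1],loc[:,2]]
    r=least_squares(lambda p:(proj(w(p),m)-uv).ravel(),x0,x_scale=[100,100,1]);p=r.x.copy();p[2]=np.degrees(p[2]);return p,np.sqrt(np.mean(r.fun**2))
E
python3 - <<'E'
from h import *
m=env.camera_model("top")
# order: far-left, far-right, near-right, near-left  -> local
loc=np.array([[95,70,50],[95,-70,50],[-95,-70,50],[-95,70,50.]])
for n,c in (("ob",[(112,60),(307,120),(217,377),(25,315)]),("po",[(578,30),(767,96),(680,345),(493,276)])):
    uv=(np.array(c)+.5)/3.9-.5+[100,148]
    print(n,fit(uv,loc,m,[500,0,-.3]))
for c in ((187,92),(103,340)): print(ray((np.array(c)+.5)/3.9-.5+[100,148],94,m))
m=env.camera_model("side")
for n,c in (("ob",[(350,402),(300,482),(420,542),(467,452)]),("po",[(374,264),(334,308),(432,361),(465,297)])):
    c=np.array(c)*.64
    for l in (loc[[1,0,3,2]],loc[[0,1,2,3]]): print(n,fit(c,l,m,[500,0,-.3]))
E
```

```text
ob (array([469.5607639 , 297.52536944, -16.96973196]), np.float64(0.8165628087949897))
po (array([495.14334963, -20.62226855, -18.73518792]), np.float64(1.0691082539395513))
[550.11547993 274.37875583  94.        ]
[386.81881302 323.20077063  94.        ]
ob (array([470.6858516 , 309.80964496, -17.98719768]), np.float64(2.1721167657199967))
ob (array([469.49749715, 292.83053104,  -4.48789318]), np.float64(43.20273082603718))
po (array([492.87742624,  -3.51607559, -20.64696936]), np.float64(2.335288606202535))
po (array([492.18080034, -18.99184825,   5.19837182]), np.float64(27.935496044667605))
```

```bash
python3 - <<'E'
from h import *
import cv2
for n in ("top","side"):
    m=env.camera_model(n); print(list(m), {k:v for k,v in m.items() if k not in("camera_from_world",)})
    s=env.state(); print(s["ee_pos"],proj(np.array([s["ee_pos"]]),m)/.64)
m=env.camera_model("side")
loc=np.array([[95,70,50],[95,-70,50],[-95,-70,50],[-95,70,50.]])
def w(p):
    c,s=np.cos(p[2]),np.sin(p[2]);return np.c_[p[0]+c*loc[:,0]-s*loc[:,1],p[1]+s*loc[:,0]+c*loc[:,1],loc[:,2]]
im=env.grab_frame("side")[:,:,::-1].copy()
im=cv2.resize(im,(1024,768),interpolation=cv2.INTER_CUBIC)
for p in ([469.6,297.5,-.296],[495.1,-20.6,-.327]):
    cv2.polylines(im,[np.round(proj(w(p),m)*2+.5).astype(int)],True,(0,0,255),1)
cv2.imwrite("pics/side1.png",im[220:768,300:1000])
E
```

```text
['fx', 'fy', 'cx', 'cy', 'camera_from_world'] {'fx': 376.26018477928375, 'fy': 376.26018477928375, 'cx': 257.1348915912302, 'cy': 193.70407405101318}
[ 228.43685849 -527.29691875  213.32703654] [[761.44723668 485.49174731]]
['fx', 'fy', 'cx', 'cy', 'camera_from_world'] {'fx': 379.45723202088385, 'fy': 379.45723202088385, 'cx': 249.36938319474586, 'cy': 193.52955017416738}
[ 228.43685849 -527.29691875  213.32703654] [[561.09422923 100.21158572]]
```

View pics/side1.png

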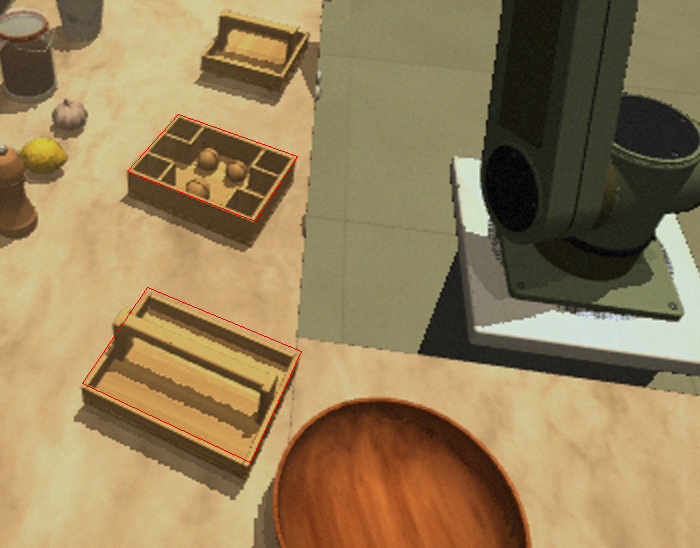

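The walnut tray's outline fits the side view well. The oblong one fits within a few millimetres, which is good enough to approach. I'll grip at tool yaw 163° to keep joint 6 clear of its limit.

```bash
python3 -m jog '{"jaw":[91,91,91,91,91,91,91,91,91,91],"slide":[[0,0,0],[0,0,0],[0,0,0],[0,0,0],[0,0,0],[0,0,0],[0,0,0],[0,0,0],[0,0,0],[0,0,0]],"spin":[-1,-1,-1,-1,-1,-1,-1,-1,-1,-1]}' 25
python3 -m jog '{"jaw":[91,91,91,91,91,91,91,91,91,91],"slide":[[1,0.4,0],[1,0.4,0],[1,0.4,0],[1,0.4,0],[1,0.4,0],[1,0.4,0],[1,0.4,0],[1,0.4,0],[1,0.4,0],[1,0.4,0]],"spin":[0,0,0,0,0,0,0,0,0,0]}'
```

```text
time_s: 1.2
ee_pos: [228.5, -527.5, 213.7]
ee_rot: [-180.0, -0.0, 103.8]
force: [-0.2, 0.3, 0.3]
gripper_width: 91.2
gripper_force: 0.0
time_s: 2.2
ee_pos: [275.5, -206.6, 213.9]
ee_rot: [180.0, 0.0, 103.4]
force: [0.4, -0.4, 1.0]
gripper_width: 90.9
gripper_force: 0.0
```

```bash
python3 -m jog '{"jaw":[91,91,91,91,91,91,91,91],"slide":[[0,0,0],[0,0,0],[0,0,0],[0,0,0],[0,0,0],[0,0,0],[0,0,0],[0,0,0]],"spin":[-1,-1,-1,-1,-1,-1,-1,-0.45]}'
python3 -m jog '{"jaw":[91,91,91,91,91,91,91,91,91,91],"slide":[[0,1,0],[0,1,0],[0,1,0],[0,1,0],[0,1,0],[0,1,0],[0,1,0],[0,1,0],[0,1,0],[0,1,0]],"spin":[0,0,0,0,0,0,0,0,0,0]}'
python3 -m jog '{"jaw":[91,91,91,91,91,91,91,91,91,91],"slide":[[-0.2,1,0],[-0.2,1,0],[-0.2,1,0],[-0.2,1,0],[-0.2,1,0],[-0.25,1,0],[0,1,0],[0,1,0],[0,0,0],[0,0,0]],"spin":[0,0,0,0,0,0,0,0,0,0]}'
python3 - <<'E'
from h import *
import cv2
m=env.camera_model("wrist");s=env.state()
im=cv2.resize(env.grab_frame("wrist"),(800,600),interpolation=cv2.INTER_CUBIC)[:,:,::-1]
cv2.imwrite("pics/w0.png",im);np.savez("w0.npz",**m)
E
```

```text
time_s: 3.0
ee_pos: [275.5, -207.9, 213.9]
ee_rot: [-180.0, -0.0, 163.2]
force: [0.5, 0.1, 0.1]
gripper_width: 90.6
gripper_force: 0.0
time_s: 4.0
ee_pos: [363.3, 80.2, 213.9]
ee_rot: [-180.0, 0.0, 163.0]
force: [1.8, -0.4, -0.8]
gripper_width: 91.2
gripper_force: 0.0
time_s: 5.0
ee_pos: [468.8, 297.5, 213.3]
ee_rot: [-179.9, -0.0, 163.1]
force: [0.1, -0.5, -0.5]
gripper_width: 90.8
gripper_force: 0.0
```

View pics/w0.png

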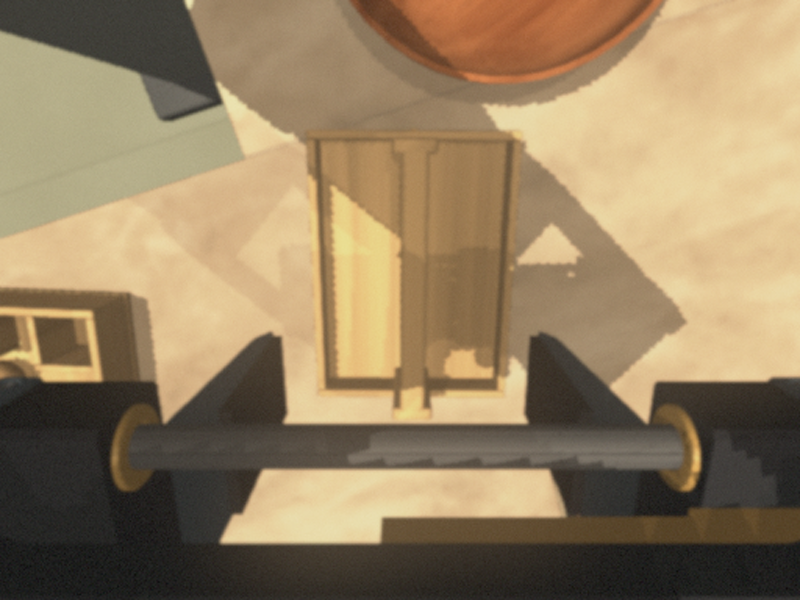

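The wrist view shows the tray square between the fingers. Its rim corners are (308,132), (521,132), (503,395) and (319,395), and the handle's top centreline runs from (416,145) to (412,410).

```bash
python3 - <<'E'
from h import *
m={k:v for k,v in np.load("w0.npz").items()}
loc=np.array([[-95,-70,50],[-95,70,50],[95,70,50],[95,-70,50.]])
uv=(np.array([(308,132),(521,132),(503,395),(319,395)])+.5)*.64-.5
print(fit(uv,loc,m,[470,298,-.3]))
a,b=[ray((np.array(c)+.5)*.64-.5,94,m)[:2] for c in ((416,145),(412,410))]
print(a,b,np.degrees(np.arctan2(*(b-a)[::-1])))
s=env.state()["ee_pos"];t=np.radians(163);X=np.array([np.cos(t),np.sin(t)]);Y=np.array([np.sin(t),-np.cos(t)])
print("handle y offset in tool:",(a-s[:2])@Y,(b-s[:2])@Y, "x ends",(a-s[:2])@X,(b-s[:2])@X)
E
```

```text
(array([469.06861766, 300.60975055, -17.24845134]), np.float64(1.7116609934913445))
[387.88211219 326.267671  ] [545.66969311 276.57042432] -17.48249767507093
handle y offset in tool: 4.412373373508316 3.019284033608958 x ends 85.86644717589303 -79.55663562280054
```

```bash
python3 -m jog '{"jaw":[91,91,91,91,91,91,91,91,91],"slide":[[0.08,0.12,0.5],[0,0,0.9],[0,0,0.9],[0,0,0.9],[0,0,0.8],[0,0,0.5],[0,0,0.4],[0,0,0],[0,0,0]],"spin":[0.05,0,0,0,0,0,0,0,0]}'
python3 -m jog '{"jaw":[60,40,20,10,0,0,0,0,0,0],"slide":[[0,0,0],[0,0,0],[0,0,0],[0,0,0],[0,0,0],[0,0,0],[0,0,0],[0,0,0],[0,0,0],[0,0,0]],"spin":[0,0,0,0,0,0,0,0,0,0]}' 30
```

```text
time_s: 5.95
ee_pos: [468.3, 301.4, 67.5]
ee_rot: [180.0, 0.0, 162.6]
force: [0.2, -0.3, 0.1]
gripper_width: 91.0
gripper_force: 0.0
time_s: 6.95
ee_pos: [468.1, 301.9, 66.9]
ee_rot: [180.0, 0.0, 162.6]
force: [-0.2, 1.4, -0.1]
gripper_width: 15.8
gripper_force: 30.0
```

```bash
python3 -m jog '{"jaw":[0,0,0,0,0,0,0,0,0],"slide":[[0,0,-0.2],[0,0,-0.4],[0,0,-0.6],[0,0,-0.6],[0,0,-0.6],[0,0,-0.6],[0,0,-0.6],[0,0,-0.4],[0,0,0]],"spin":[0,0,0,0,0,0,0,0,0]}'
python3 -m jog '{"jaw":[0,0,0,0,0,0,0,0,0,0],"slide":[[-0.1,-0.25,0],[-0.2,-0.5,0],[-0.2,-0.5,0],[-0.2,-0.5,0],[-0.2,-0.5,0],[-0.2,-0.5,0],[-0.2,-0.5,0],[-0.2,-0.5,0],[-0.2,-0.5,0],[-0.2,-0.5,0]],"spin":[0,0,0,0,0,0,0,0,0,0]}'
python3 -m jog '{"jaw":[0,0,0,0,0,0,0,0,0,0],"slide":[[-0.2,-0.5,0],[-0.2,-0.5,0],[-0.2,-0.5,0],[-0.2,-0.5,0],[-0.3,-0.6,0],[-0.3,-0.6,0],[-0.3,-0.6,0],[-0.2,-0.5,0],[-0.2,-0.5,0],[-0.1,-0.4,0]],"spin":[0.16,0,0,0,0,0,0,0,0,0]}'
```

```text
time_s: 7.85
ee_pos: [468.8, 302.2, 189.0]
ee_rot: [179.8, 0.2, 162.6]
force: [1.2, -0.1, -4.5]
gripper_width: 15.8
gripper_force: 30.0
time_s: 8.85
ee_pos: [479.8, 147.2, 187.0]
ee_rot: [180.0, 0.0, 162.6]
force: [0.3, -0.4, -3.5]
gripper_width: 16.0
gripper_force: 30.0
time_s: 9.85
ee_pos: [492.7, -21.9, 187.0]
ee_rot: [-180.0, 0.0, 161.3]
force: [-0.3, 0.7, -4.6]
gripper_width: 16.1
gripper_force: 30.0
```

```bash
python3 -m jog '{"jaw":[0,0,0,0,0,0],"slide":[[-0.05,0.05,0.4],[0,0,0.5],[0,0,0.4],[0,0,0.2],[0,0,0],[0,0,0]],"spin":[0,0,0,0,0,0]}'
python3 - <<'E'
from h import *
import cv2
for n in("side","top","wrist"): np.savez(f"{n}2.npz",im=env.grab_frame(n),**env.camera_model(n))
a=np.load("side2.npz")["im"][130:250,180:310,::-1];b=np.load("top2.npz")["im"][140:245,210:310,::-1]
a=cv2.resize(a,None,fx=4,fy=4,interpolation=cv2.INTER_CUBIC)
cv2.imwrite("pics/s2.png",a)
cv2.imwrite("pics/w2.png",cv2.resize(np.load("wrist2.npz")["im"][:,:,::-1],(800,600),interpolation=cv2.INTER_CUBIC))
E
```

```text
time_s: 10.45
ee_pos: [495.0, -19.0, 142.1]
ee_rot: [180.0, 0.0, 161.4]
force: [-0.7, -0.1, -3.2]
gripper_width: 15.9
gripper_force: 30.0
```

View pics/s2.png

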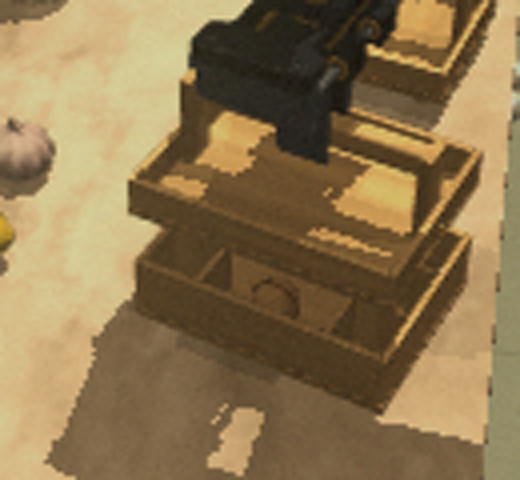

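View pics/w2.png

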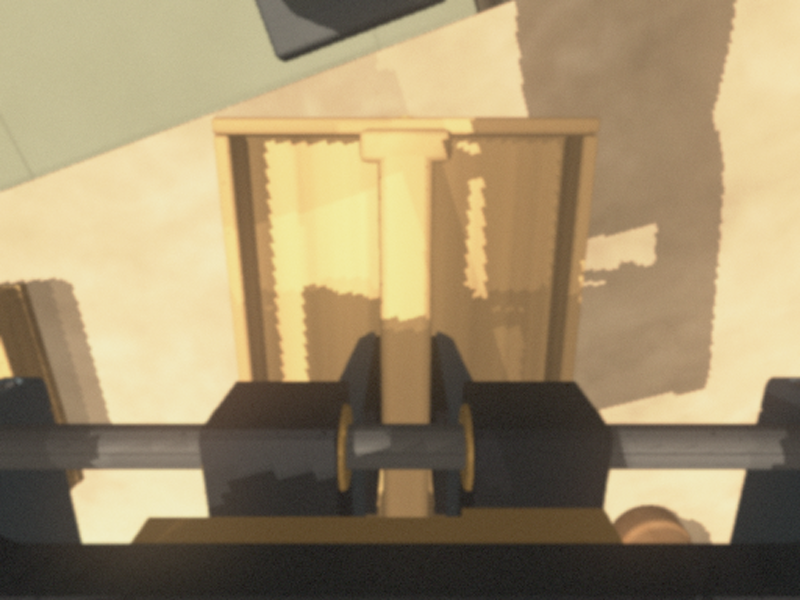

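The held tray hangs level above the walnut tray. In the side crop, the held tray's rim corners are at (130,180), (398,275) and (480,155), and the lower tray's rim corners are at (135,262), (385,358) and (470,238). I'll compare the two.

```bash
python3 - <<'E'
from h import *
m={k:v for k,v in np.load("side2.npz").items() if k!="im"}
loc=np.array([[95,70,0],[-95,70,0],[-95,-70,0.]])
P=[]
for z,c in ((125,[(130,180),(398,275),(480,155)]),(50,[(135,262),(385,358),(470,238)])):
    p,r=fit((np.array(c)+.5)/4-.5+[180,130],loc+[0,0,z],m,[495,-20,-.33]);print(p,r);P.append(p)
d=(P[1]-P[0]);t=np.radians(161.4)
print("tool x,y to go",d[0]*np.cos(t)+d[1]*np.sin(t),d[0]*np.sin(t)-d[1]*np.cos(t))
E
```

```text
[496.95153849 -19.17364744 -18.32910235] 0.8646005052056972
[497.19472445 -21.30423779 -19.3808671 ] 0.765894883112379
tool x,y to go -0.9100556047916606 -1.941739803512642
```

```bash
python3 -m jog '{"jaw":[0,0,0,0,0,0,0,0,0,0],"slide":[[-0.03,-0.07,0],[0,0,0.2],[0,0,0.2],[0,0,0.2],[0,0,0.2],[0,0,0.15],[0,0,0.15],[0,0,0.1],[0,0,0.1],[0,0,0]],"spin":[0,0,0,0,0,0,0,0,0,0]}'
```

```text
time_s: 11.6
ee_pos: [494.6, -21.5, 102.6]
ee_rot: [-180.0, -0.0, 161.3]
force: [0.6, 0.2, -3.7]
gripper_width: 15.8
gripper_force: 30.0
```

```bash
python3 -m jog '{"jaw":[0,0,0,0,0,0],"slide":[[0,0,0.05],[0,0,0.05],[0,0,0.04],[0,0,0.03],[0,0,0],[0,0,0]],"spin":[0,0,0,0,0,0]}'
```

```text
time_s: 12.2
ee_pos: [494.9, -21.6, 97.8]
ee_rot: [-180.0, 0.0, 161.3]
force: [-0.5, 1.0, -3.9]
gripper_width: 16.1
gripper_force: 30.0
```

```bash
python3 -m jog '{"jaw":[0,0,0,0,0],"slide":[[0,0,0.03],[0,0,0.03],[0,0,0.02],[0,0,0],[0,0,0]],"spin":[0,0,0,0,0]}'
```

```text
time_s: 12.7
ee_pos: [495.0, -21.6, 96.8]
ee_rot: [180.0, 0.1, 161.3]
force: [-3.0, 0.6, 6.2]
gripper_width: 16.1
gripper_force: 30.0
```

The force reversed exactly at seated height, so it's home. I'll release and lift straight up.

```bash
python3 -m jog '{"jaw":[20,26,34,45,60,60,60,60],"slide":[[0,0,0],[0,0,0],[0,0,0],[0,0,0],[0,0,0],[0,0,0],[0,0,0],[0,0,0]],"spin":[0,0,0,0,0,0,0,0]}'
python3 -m jog '{"jaw":[60,60,60,60,60,60,60,60,60,60],"slide":[[0,0,-0.2],[0,0,-0.4],[0,0,-0.6],[0,0,-0.6],[0,0,-0.6],[0,0,-0.6],[0,0,-0.6],[0,0,-0.4],[0,0,0],[0,0,0]],"spin":[0,0,0,0,0,0,0,0,0,0]}'
python3 - <<'E'
from h import *
import cv2
a=env.grab_frame("side")[110:270,160:330,::-1]
cv2.imwrite("pics/s3.png",cv2.resize(a,None,fx=3.5,fy=3.5,interpolation=cv2.INTER_CUBIC))
E
```

```text
time_s: 13.5
ee_pos: [494.9, -21.6, 95.4]
ee_rot: [-180.0, -0.0, 161.3]
force: [0.1, 0.1, -0.4]
gripper_width: 60.1
gripper_force: 0.0
time_s: 14.5
ee_pos: [494.6, -21.6, 215.4]
ee_rot: [-180.0, -0.0, 161.3]
force: [0.1, 0.8, 0.0]
gripper_width: 60.1
gripper_force: 0.0
```

View pics/s3.png

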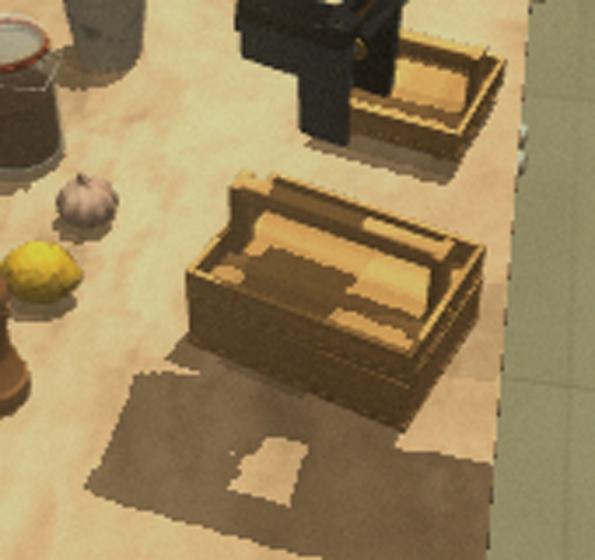

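The oblong tray sits flush on the walnut tray, with rim corners at (190,270), (410,352) and (485,245). No gap shows, and the gripper is clear above.

```bash
python3 -c "from workcell import env; print(env.job_done())"
```

```text
the job is handed in; nothing more can be done
None
```

The oblong tray is stacked level and fully home on the walnut tray, released with the gripper clear; the square tray wasn't touched, and the job is handed in (no verdict was returned).

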